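# Point out the open canister and its lid

### The job

One of the pantry canisters has been left open: show me which, by pointing straight down at the middle of its mouth with your fingertips about three centimetres above the rim, and stay there for two seconds. Then point in the same way at the middle of the loose lid that fits it, stay two seconds, and finish there, still pointing. Touch nothing at all, and do not come low over the middle of any of the other things, so that there is no doubt which ones you mean.

Things in the scene. Friction and masses are not known exactly. Their poses are not given: they have to be found in the camera images.
- canister_open_mouth (a point): Centre of the mouth, at rim height, of the open canister: an empty steel canister without a lid, 110 mm tall, 90 mm across the rim, mouth 82 mm wide. It stands in the row of three canisters at the far side of the work, the row's order being different every time. z is up.
- lid_large_top (a point): Centre of the upper face of the large loose lid, the one that fits the open canister: a wooden disc 96 mm across and 12 mm thick on a black rubber plug 78 mm across and 8 mm thick. It lies plug down on the worktop, nearer the robot than the canisters, its upper face 20 mm above the worktop. z is up.
- lid_small_top (a point): Centre of the upper face of the small loose lid, which does not fit the open canister: the same shape, wooden disc 62 mm across on a plug 48 mm across, upper face 20 mm above the worktop. It lies beside the large lid, on either side of it.
- canister_closed_top (a point): Centre of the top of the closed large canister: steel, 90 mm across, with its wooden lid on (96 mm across); the lid's top is 122 mm above the worktop. It stands upright and z is up.
- canister_small_top (a point): Centre of the top of the small closed canister: steel, 64 mm across, with its wooden lid on (70 mm across); the lid's top is 102 mm above the worktop. It stands upright and z is up.
- can_top (a point): Centre of the top of a food can, 66 mm across and 100 mm tall, at the robot's left. It stands upright and z is up.
- bottle_top (a point): Centre of the top of the cap of a brown glass bottle, 56 mm across and 140 mm tall, at the robot's right. It stands upright and z is up.
There are look-alikes about, which are no part of the job. What is shaped like the part that bears lid_large_top but turquoise is not meant.

How it is judged:
By the outcome, as a careful person would: the job done as asked, in the order asked, and still so for the second after the job is handed in, with the robot touching nothing.
It also fails if it takes over 42 s, if anything falls off the work surface, if the arm or the gripper's body presses on something with over 40 N, if the wrist force passes 120 N, or if a joint passes its speed limit or range.

### The arm

A 6-joint arm with a two-finger parallel gripper is mounted at the origin on the work surface. World frame = base frame: x ahead of the robot, y to its left, z up, the work surface at z = 0. Lengths are in mm, angles in rad, forces in N, time in s.
With the tool pointing down it reaches from about 275 to 1000 mm from the base axis. Payload 8.4 kg.
Tool frame: the origin (TCP) lies between the finger pads, 19 mm behind the fingertips; this is the grasp point; z points along the fingers, y is the line along which they close (so a half turn about z gives the same grasp; the last joint's range is limited). The gripper opens to 85 mm and grips with 20 to 120 N. Pads are 22 mm wide; open, the fingers measure 114 mm over their backs; the gripper's body (76 mm by 85 mm) begins 54 mm behind the grasp point. The pads swing forward as they close: fully open they stand 13 mm farther back than shut.
Start: joints at [1.207, 0.353, 1.633, -0, 1.155, -0.002], TCP at [221.223, 584.541, 249.981] pointing down, gripper open.
Joint ranges: [-2.63, 2.63], [-0.92, 2.1], [0.06, 2.66], [-1.3, 4.44], [0, 2.69], [-3.02, 3.02]. Speed limits (rad/s): [2.22, 2.22, 2.79, 3.14, 3.14, 3.14].

### API

Orientations are given as [roll, pitch, yaw] about the fixed x, y, z axes, in that order (R = Rz(yaw) Ry(pitch) Rx(roll)).
In Python, from rig import telemetry, imaging, r gives the robot as it stands. The module is installed in compiled form; this text tells all that it offers.
- The arm moves only by the tool step_arm, never from a script. Its argument "moves" is a list of rows, each a list of 3 entries, a list of its own where there are three numbers: the turn, a rotation vector about the tool's x, y, z scaled (see below), then the shift along the tool's x, y, z scaled (see below), then the opening, from -1 (shut) to 1 (fully open). A call has 1 to 8 rows; each row is the pose to reach, as a shift and turn from the pose commanded when the call began, along the tool's axes at that moment; what a row does not reach only later rows make up. The controller multiplies each number of a shift by 200 mm and each number of a turn by 45 degrees. A row lasts 1/10 s, in which the tool goes at most 50 mm and 8.59 degrees, less where a joint would pass 70% of its speed; a pose out of reach is approached as far as the arm can. A call with a number of a shift or a turn outside -1 to 1 is refused whole. A call with a gripper value outside its range is refused whole. The fingers move at their own pace and stop on an object; "squeeze" is the grip in N (left out, the last holds). Time passes only in rows, so rows that repeat a pose let the fingers close. It gives the time, the measured TCP pose, the force, the opening and the grip force at its end, in the units of the state.
- telemetry.sense(): the state, without advancing time (a new reading comes with each control period).
- imaging.grab_frame(name): name is "scene" or "top" or "wrist"; returns the picture (400x640x3 uint8, red, green, blue); there is no depth.
- imaging.calibration(name): a dict with "fx", "fy", "cx", "cy" (pixels), "cam_to_world" (4x4, takes a point from camera to world coordinates). Camera axes: x right, y up, looking along -z (the intrinsics and any distortion apply to the point x, -y, -z); pixel columns grow to the right and rows downward; lengths in mm; the calibration is good to about 2 mm. The wrist camera is an equidistant fisheye: a pixel r from the principal point sees the ray r / f radians off the axis. A picture is of the moment at which its call begins: read the wrist's pose just before it. calibration takes no time and is no camera call; for the wrist camera it gives the pose at the moment of the call.
- r.sign_off(): hands the job in; it is judged then, once.
Trained networks look in the newest picture that a camera, given by its name, has taken for a name from the list of things; names that differ only in an ending like _2 or _b are one class to them, and where a whole thing is asked for, a point or a joint stands for the part that bears it (a point fixed in the world has none). Each returns a list of dicts, best first, with "conf" (0 to 1); they miss things now and then, are a little off and sometimes report something else, mostly with a low value. They report only what shows in the picture. A call takes as long as a camera call. They do not tell look-alikes from the thing itself.
- imaging.recognise(camera, name): "extent" ([left, top, width, height] in pixels, round what is visible of it).
- imaging.mark_of(camera, name): "xy" ([column, row] in pixels: a listed point, or the origin of a listed thing).
The state is a dict: "clock": time; "qpos": joint angles; "qvel": joint speeds; "joint_efforts": joint torques, N m; "eef_pos": TCP position; "tcp_rot": TCP orientation; "contact_force": force on the tool from outside, world axes, zero at the start; "wrist_torque": the same for the moment, N m; "opening": opening from 0.0 (shut) to 1.0 (fully open); "grasp_force": force on a finger pad.
Only numpy, scipy, OpenCV 4.12 (cv2) and the standard library are available. Lean on these libraries where they do the work, as an engineer would, in place of code of your own. Each camera call takes 0.05 s, during which the arm holds its last target. There are 200 camera calls.

## Working session

There is one attempt and no reset: what is moved stays moved. The work goes in short steps, Python scripts to look and compute and a tool call to move; the robot and the scene stay as the last step left them, time stands still between calls to the robot, and variables do not carry over. Pictures are saved under pics/ and viewed, at most 10 in all, crops included, and the job is handed in when it is done.

Besides the shell and the picture viewer there is one more tool, called after ">>>" by a JSON object that holds its "api" and its "payload", one argument or row to a line. step_arm: Moves the arm, as the interface text tells. Its arguments: {"type":"object","properties":{"moves":{"type":"array"},"squeeze":{"type":"number"}},"required":["moves"]}

```bash
mkdir -p pics; cat > h.py <<'E'
import numpy as np, cv2
from rig import telemetry, imaging, r
def ray_z(cam,xy,z):
    c=imaging.calibration(cam); T=np.array(c["cam_to_world"])
    d=T[:3,:3]@np.array([(xy[0]-c["cx"])/c["fx"],-(xy[1]-c["cy"])/c["fy"],-1])
    return T[:3,3]+d*(z-T[2,3])/d[2]
Z=dict(canister_open_mouth=110,lid_large_top=20,lid_small_top=20,canister_closed_top=122,canister_small_top=102,can_top=100,bottle_top=140)
E
python3 - <<'E'
from h import *
print({k:v for k,v in imaging.calibration("top").items()})
for c in ("scene","top"):
    im=imaging.grab_frame(c); cv2.imwrite(f"pics/{c}0.png",im[:,:,::-1])
    for n,z in Z.items():
        for m in imaging.mark_of(c,n)[:3]: print(c,n,np.round(m["xy"]),round(m["conf"],2),ray_z(c,m["xy"],z).round())
s=telemetry.sense(); print(s)
E
```

```text
{'fx': 374.8100282594648, 'fy': 374.8100282594648, 'cx': 320.8620902316436, 'cy': 195.2923127249929, 'cam_to_world': array([[ 2.38697109e-02,  9.82795983e-01, -1.83145553e-01,
         3.58019632e+02],
       [-9.99699592e-01,  2.44850456e-02,  1.09893019e-03,
        -3.84720172e+01],
       [ 5.56435140e-03,  1.83064304e-01,  9.83085194e-01,
         1.04442063e+03],
       [ 0.00000000e+00,  0.00000000e+00,  0.00000000e+00,
         1.00000000e+00]])}
scene canister_open_mouth [244. 223.] 0.73 [ 636. -211.  110.]
scene lid_large_top [335. 182.] 0.97 [415.  10.  20.]
scene lid_large_top [277. 192.] 0.69 [ 454. -151.   20.]
scene lid_small_top [383. 193.] 0.72 [454. 142.  20.]
scene canister_closed_top [323. 217.] 0.66 [625. -26. 122.]
scene canister_small_top [433. 224.] 0.74 [626. 238. 102.]
scene can_top [446. 162.] 0.66 [412. 304. 100.]
scene bottle_top [201. 153.] 0.97 [ 431. -343.  140.]
scene bottle_top [276. 190.] 0.55 [ 555. -139.  140.]
top canister_open_mouth [388. 156.] 0.57 [ 641. -211.  110.]
top lid_large_top [305. 245.] 0.95 [412.   1.  20.]
top lid_large_top [362. 2
[... 355 characters left out ...]
, 'qpos': array([ 1.20660776e+00,  3.52984248e-01,  1.63339736e+00,  2.76022158e-05,
        1.15521810e+00, -2.37958716e-03]), 'qvel': array([ 1.31201640e-04,  2.70299905e-05, -1.49888600e-03, -9.92615216e-04,
       -3.83427095e-04, -7.58678940e-05]), 'joint_efforts': array([-1.20761833e-03, -6.05116010e+01, -3.42410696e+01,  3.04291434e-04,
        1.09800203e-03,  2.15910200e-05]), 'eef_pos': array([221.20915884, 584.54257363, 249.9919434 ]), 'tcp_rot': array([-3.14158566e+00, -2.52694428e-05,  2.77977254e+00]), 'contact_force': array([-0.62009576,  0.04135314,  0.98261246]), 'wrist_torque': array([ 0.04569479, -0.02686121, -0.00284475]), 'grasp_force': 0.0, 'opening': 0.999418156022452}
```

```bash
python3 -c "
import cv2
im=cv2.imread('pics/top0.png')[110:300,150:480]
cv2.imwrite('pics/topc.png',cv2.resize(im,(790,455),interpolation=cv2.INTER_CUBIC))"
```

```text
(no output)
```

View pics/topc.png

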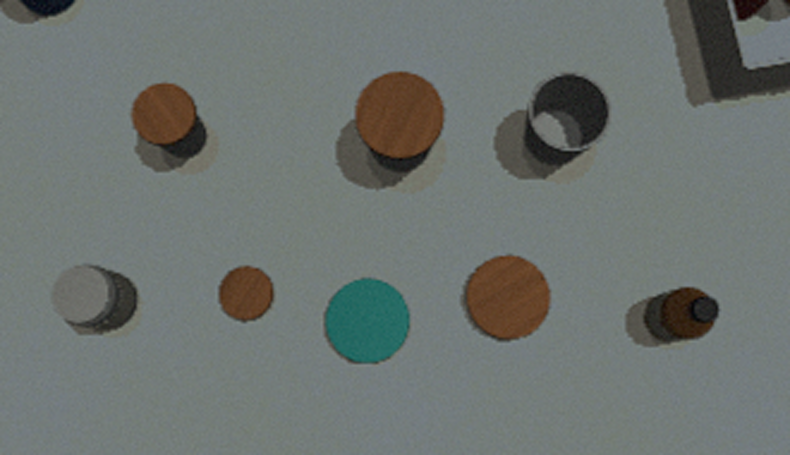

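View pics/scene0.png

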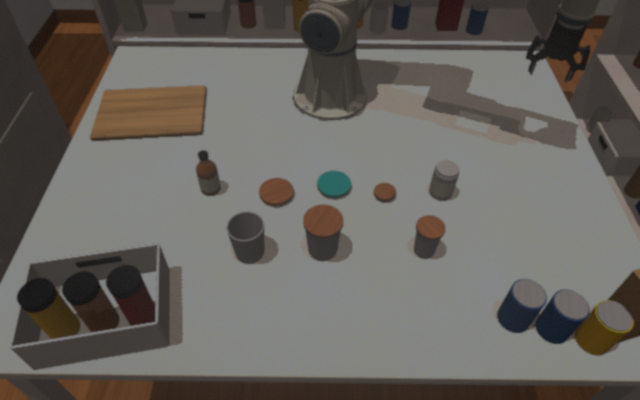

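Top view: the open canister (dark hollow mouth) is at (388,156). There are two large-disc candidates: the turquoise one at (305,245) and the wooden one at (362,233). The wooden one is meant, because the task excludes turquoise. The small wooden disc at (252,231) is the lid that doesn't fit. I'll refine the two points.

```bash
cat >> h.py <<'E'
from scipy.spatial.transform import Rotation as Ro
def tool(target):
    s=telemetry.sense(); R=Ro.from_euler('xyz',s["tcp_rot"]).as_matrix()
    return R.T@(np.array(target)-s["eef_pos"])/200
E
python3 - <<'E'
from h import *
for c,xy in (("top",(362,234)),("scene",(277,191))):
    im=cv2.imread(f"pics/{c}0.png").astype(int)
    m=((im[:,:,2]-im[:,:,0])>25).astype(np.uint8)
    n,l,st,ce=cv2.connectedComponentsWithStats(m)
    k=l[xy[1],xy[0]]; print(c,st[k],ce[k],ray_z(c,ce[k],18).round(1))
for c in ("top","scene"):
    imaging.grab_frame(c)
    for n in ("canister_open_mouth","lid_large_top"):
        print(c,n,[(np.round(d["xy"],1),ray_z(c,d["xy"],Z[n]).round(1)) for d in imaging.mark_of(c,n)])
# predicted outlines
im=cv2.imread("pics/top0.png"); im=cv2.resize(im[130:270,310:430],None,fx=4,fy=4,interpolation=cv2.INTER_CUBIC)
c=imaging.calibration("top");T=np.linalg.inv(np.array(c["cam_to_world"]))
for p,rad in (((641,-211,110),45),((446,-153,20),48)):
    for a in np.linspace(0,6.28,24):
        q=T@np.array([p[0]+rad*np.cos(a),p[1]+rad*np.sin(a),p[2],1])
        u=c["cx"]+c["fx"]*q[0]/-q[2]; v=c["cy"]+c["fy"]*q[1]/q[2]
        cv2.circle(im,(int((u-310+.5)*4),int((v-130+.5)*4)),1,(0,255,0),-1)
cv2.imwrite("pics/chk.png",im)
for t in ((221,585,330),(640,-211,330),(640,-211,159)): print(tool(t).round(3))
E
```

```text
top [345 217  35  35 949] [361.90200211 233.69652266] [ 445.2 -154.4   18. ]
scene [259 178  35  26 710] [275.8        190.64225352] [ 449.4 -154.2   18. ]
top canister_open_mouth [(array([389.1, 152.6]), array([ 649.1, -213.8,  110. ]))]
top lid_large_top [(array([305.7, 242.3]), array([418. ,  -1.5,  20. ])), (array([360.8, 232.5]), array([ 448.2, -151.1,   20. ]))]
scene canister_open_mouth [(array([247. , 221.7]), array([ 631.1, -205.8,  110. ]))]
scene lid_large_top [(array([337.2, 183.2]), array([420.6,  15.3,  20. ])), (array([276.4, 192.6]), array([ 458.3, -151.9,   20. ]))]
[ 0.002  0.002 -0.4  ]
[-3.366 -2.979 -0.4  ]
[-3.366 -2.979  0.455]
```

View pics/chk.png

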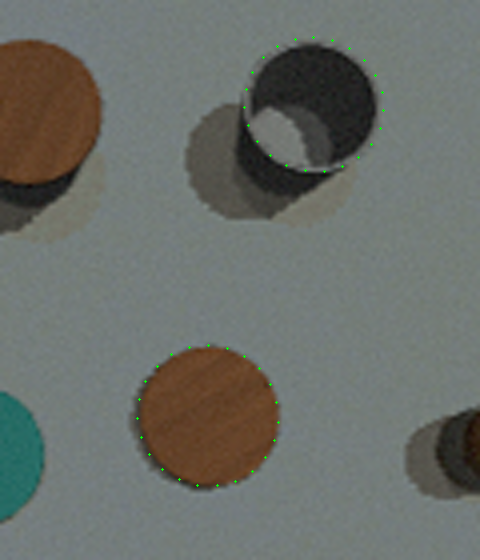

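The wooden lid's predicted outline lies on its edge, giving (446,-154). The rim outline is about 3 enlarged pixels too high, so the mouth is at about (638.5,-210.5). That confirms both targets. I'll now move high with the fingers shut.

>>> {"api": "step_arm", "payload": {
  "moves": [
    [[0,0,0],[0,0,-0.5],-1],
    [[0,0,0],[0,0,-0.5],-1],
    [[0,0,0],[-0.84,-0.745,-0.5],-1],
    [[0,0,0],[-0.84,-0.745,-0.5],-1],
    [[0,0,0],[-0.84,-0.745,-0.5],-1],
    [[0,0,0],[-0.84,-0.745,-0.5],-1],
    [[0,0,0],[-0.84,-0.745,-0.5],-1],
    [[0,0,0],[-0.84,-0.745,-0.5],-1]
  ]
}}

```text
clock: 1.9
eef_pos: [326.8, 383.2, 350.4]
tcp_rot: [-3.142, 0.001, 2.777]
contact_force: [0.5, -0.1, 0.2]
opening: -0.001
grasp_force: 0.0
```

>>> {"api": "step_arm", "payload": {
  "moves": [
    [[0,0,0],[-0.84,-0.745,0],-1],
    [[0,0,0],[-0.84,-0.745,0],-1],
    [[0,0,0],[-0.84,-0.745,0],-1],
    [[0,0,0],[-0.84,-0.745,0],-1],
    [[0,0,0],[-0.84,-0.745,0],-1],
    [[0,0,0],[-0.84,-0.745,0],-1],
    [[0,0,0],[-0.84,-0.745,0],-1]
  ]
}}

```text
clock: 2.6
eef_pos: [430.1, 187.4, 350.0]
tcp_rot: [3.141, -0.0, 2.779]
contact_force: [-0.1, 0.9, -0.4]
opening: -0.002
grasp_force: 0.0
```

>>> {"api": "step_arm", "payload": {
  "moves": [
    [[0,0,0],[-0.84,-0.745,0],-1],
    [[0,0,0],[-0.84,-0.745,0],-1],
    [[0,0,0],[-0.84,-0.745,0],-1],
    [[0,0,0],[-0.84,-0.745,0],-1],
    [[0,0,0],[-0.84,-0.745,0],-1],
    [[0,0,0],[-0.84,-0.745,0],-1],
    [[0,0,0],[-0.84,-0.745,0],-1]
  ]
}}

```text
clock: 3.3
eef_pos: [534.4, -10.6, 349.6]
tcp_rot: [3.141, -0.001, 2.78]
contact_force: [0.3, 0.5, 0.1]
opening: 0.001
grasp_force: 0.0
```

>>> {"api": "step_arm", "payload": {
  "moves": [
    [[0,0,0],[-0.84,-0.745,0],-1],
    [[0,0,0],[-0.84,-0.745,0],-1],
    [[0,0,0],[-0.84,-0.745,0],-1],
    [[0,0,0],[-0.84,-0.745,0],-1],
    [[0,0,0],[-0.84,-0.745,0],-1],
    [[0,0,0],[-0.84,-0.745,0],-1],
    [[0,0,0],[-0.84,-0.745,0],-1]
  ]
}}

```text
clock: 4.0
eef_pos: [638.8, -208.6, 349.6]
tcp_rot: [3.141, -0.001, 2.781]
contact_force: [-0.3, 0.1, -0.2]
opening: -0.005
grasp_force: 0.0
```

```bash
python3 - <<'E'
from h import *
s=telemetry.sense(); print(s["clock"],s["eef_pos"],s["tcp_rot"],s["opening"],s["qpos"])
print(tool((638.5,-210.5,159)).round(3))
im=imaging.grab_frame("wrist"); cv2.imwrite("pics/w1.png",im[:,:,::-1])
c=imaging.calibration("wrist");T=np.array(c["cam_to_world"])
def w(xy,z):
    p=np.array([xy[0]-c["cx"],xy[1]-c["cy"]]);rr=np.hypot(*p);th=rr/c["fx"]
    d=T[:3,:3]@np.array([p[0]/rr*np.sin(th),-p[1]/rr*np.sin(th),-np.cos(th)])
    return (T[:3,3]+d*(z-T[2,3])/d[2]).round(1)
for n in ("canister_open_mouth","lid_large_top"):
    for m in imaging.mark_of("wrist",n): print(n,m,w(m["xy"],Z[n]))
def proj(P):
    q=np.linalg.inv(T)@np.append(P,1); a=np.hypot(q[0],q[1]); th=np.arctan2(a,-q[2])
    return c["cx"]+c["fx"]*th*q[0]/a, c["cy"]-c["fx"]*th*q[1]/a
im=im[:,:,::-1].copy()
for p,rad in (((638.5,-210.5,110),45),((446,-154,20),48)):
    for a in np.linspace(0,6.28,24):
        u,v=proj((p[0]+rad*np.cos(a),p[1]+rad*np.sin(a),p[2])); cv2.circle(im,(int(u),int(v)),1,(0,255,0),-1)
cv2.imwrite("pics/w1o.png",im)
E
```

```text
4.0 [ 638.80548832 -208.57583653  349.6127835 ] [ 3.14086735e+00 -1.23494833e-03  2.78098564e+00] -0.005064163911976031 [-3.18203062e-01  3.57154842e-01  1.40751771e+00  7.91654460e-04
  1.37812325e+00 -1.52854398e+00]
[-0.003 -0.01   0.953]
canister_open_mouth {'xy': [320.1, 166.5], 'conf': 0.77} [ 639.6 -205.9  110. ]
lid_large_top {'xy': [305.0, 21.9], 'conf': 0.81} [ 447.7 -156.5   20. ]
```

View pics/w1o.png

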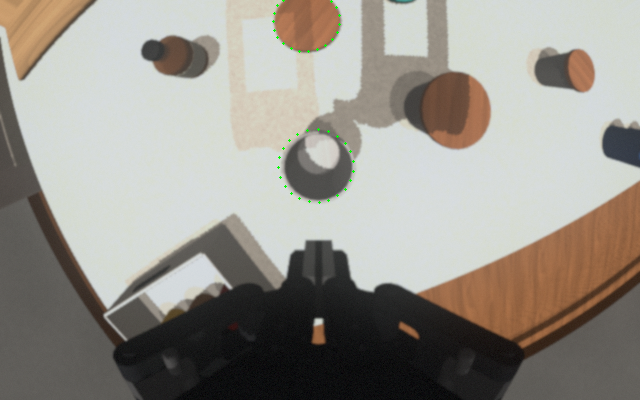

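The wrist view confirms both points to within about 2 mm: open mouth at (320,166) and wooden lid at (305,22). Next I descend and hold.

>>> {"api": "step_arm", "payload": {
  "moves": [
    [[0,0,0],[0,-0.007,0.2],-1],
    [[0,0,0],[0,-0.007,0.4],-1],
    [[0,0,0],[0,-0.007,0.6],-1],
    [[0,0,0],[0,-0.007,0.75],-1],
    [[0,0,0],[0,-0.007,0.87],-1],
    [[0,0,0],[0,-0.007,0.95],-1],
    [[0,0,0],[0,-0.007,0.95],-1],
    [[0,0,0],[0,-0.007,0.95],-1]
  ]
}}

```text
clock: 4.95
eef_pos: [638.7, -211.7, 161.0]
tcp_rot: [3.142, 0.001, 2.78]
contact_force: [0.5, 0.9, 0.9]
opening: 0.001
grasp_force: 0.0
```

>>> {"api": "step_arm", "payload": {
  "moves": [
    [[0,0,0],[0,0,0],-1],
    [[0,0,0],[0,0,0],-1],
    [[0,0,0],[0,0,0],-1],
    [[0,0,0],[0,0,0],-1],
    [[0,0,0],[0,0,0],-1],
    [[0,0,0],[0,0,0],-1],
    [[0,0,0],[0,0,0],-1],
    [[0,0,0],[0,0,0],-1]
  ]
}}

```text
clock: 5.75
eef_pos: [638.2, -212.0, 159.9]
tcp_rot: [-3.142, -0.0, 2.78]
contact_force: [0.3, -0.3, -0.8]
opening: -0.004
grasp_force: 0.0
```

```bash
python3 - <<'E'
from h import *
s=telemetry.sense(); print(s["clock"],s["eef_pos"],s["tcp_rot"],s["opening"])
im=imaging.grab_frame("wrist")
cv2.imwrite("pics/w2.png",im[:,:,::-1])
E
```

```text
5.75 [ 638.2473517  -212.04969299  159.91809965] [-3.14157448e+00 -8.69374161e-05  2.77977345e+00] -0.003935157189791376
```

View pics/w2.png

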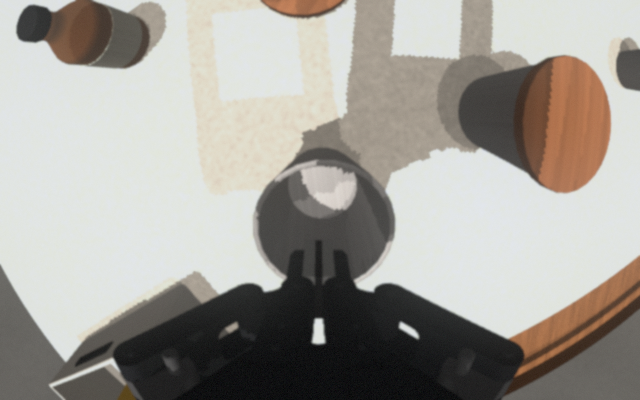

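The mouth's rim spans columns 255–394, so its centre is near 324 and the tips are at 319. I'll nudge about 3 mm, then hold.

>>> {"api": "step_arm", "payload": {
  "moves": [
    [[0,0,0],[0,0.014,0],-1],
    [[0,0,0],[0,0.014,0],-1],
    [[0,0,0],[0,0.014,0],-1],
    [[0,0,0],[0,0.014,0],-1],
    [[0,0,0],[0,0.014,0],-1],
    [[0,0,0],[0,0.014,0],-1],
    [[0,0,0],[0,0.014,0],-1],
    [[0,0,0],[0,0.014,0],-1]
  ]
}}

```text
clock: 6.6
eef_pos: [639.3, -209.4, 160.0]
tcp_rot: [-3.142, 0.0, 2.78]
contact_force: [-0.4, -0.3, -0.3]
opening: 0.004
grasp_force: 0.0
```

>>> {"api": "step_arm", "payload": {
  "moves": [
    [[0,0,0],[0,0,0],-1],
    [[0,0,0],[0,0,0],-1],
    [[0,0,0],[0,0,0],-1],
    [[0,0,0],[0,0,0],-1],
    [[0,0,0],[0,0,0],-1],
    [[0,0,0],[0,0,0],-1],
    [[0,0,0],[0,0,0],-1],
    [[0,0,0],[0,0,0],-1]
  ]
}}

```text
clock: 7.4
eef_pos: [639.3, -209.4, 160.0]
tcp_rot: [3.142, 0.0, 2.78]
contact_force: [0.6, -0.6, -0.7]
opening: 0.003
grasp_force: 0.0
```

>>> {"api": "step_arm", "payload": {
  "moves": [
    [[0,0,0],[0,0,0],-1],
    [[0,0,0],[0,0,0],-1],
    [[0,0,0],[0,0,0],-1],
    [[0,0,0],[0,0,0],-1],
    [[0,0,0],[0,0,0],-1],
    [[0,0,0],[0,0,0],-1],
    [[0,0,0],[0,0,0],-1],
    [[0,0,0],[0,0,0],-1]
  ]
}}

```text
clock: 8.2
eef_pos: [639.3, -209.4, 160.0]
tcp_rot: [-3.142, 0.0, 2.78]
contact_force: [0.1, 0.4, 0.0]
opening: -0.0
grasp_force: 0.0
```

>>> {"api": "step_arm", "payload": {
  "moves": [
    [[0,0,0],[0,0,0],-1],
    [[0,0,0],[0,0,0],-1],
    [[0,0,0],[0,0,0],-1],
    [[0,0,0],[0,0,0],-1],
    [[0,0,0],[0,0,0],-1],
    [[0,0,0],[0,0,0],-1],
    [[0,0,0],[0,0,0],-1],
    [[0,0,0],[0,0,0],-1]
  ]
}}

```text
clock: 9.0
eef_pos: [639.3, -209.4, 160.0]
tcp_rot: [3.142, -0.0, 2.78]
contact_force: [-0.8, 0.2, 1.0]
opening: -0.002
grasp_force: 0.0
```

>>> {"api": "step_arm", "payload": {
  "moves": [
    [[0,0,0],[0,0,-0.25],-1],
    [[0,0,0],[0,0,-0.5],-1],
    [[0,0,0],[0,0,-0.6],-1],
    [[0,0,0],[0,0,-0.6],-1]
  ]
}}

```text
clock: 9.4
eef_pos: [641.1, -210.0, 284.5]
tcp_rot: [3.141, 0.007, 2.78]
contact_force: [0.0, 0.9, -0.1]
opening: 0.005
grasp_force: 0.0
```

```bash
python3 - <<'E'
from h import *
s=telemetry.sense(); print(s["clock"],s["eef_pos"])
print(tool((446.5,-153.5,279)).round(3),tool((446.5,-153.5,69)).round(3))
E
```

```text
9.4 [ 641.09517567 -210.0133023   284.53958176]
[ 1.01 -0.08  0.02] [ 1.018 -0.08   1.07 ]
```

>>> {"api": "step_arm", "payload": {
  "moves": [
    [[0,0,0],[0.25,-0.02,0],-1],
    [[0,0,0],[0.5,-0.04,0],-1],
    [[0,0,0],[0.75,-0.06,0],-1],
    [[0,0,0],[1.0,-0.08,0],-1],
    [[0,0,0],[1.0,-0.08,0],-1],
    [[0,0,0],[1.0,-0.08,0],-1],
    [[0,0,0],[1.0,-0.08,0],-1]
  ]
}}

```text
clock: 10.1
eef_pos: [447.6, -153.9, 279.9]
tcp_rot: [3.142, 0.001, 2.78]
contact_force: [0.5, 0.1, 0.3]
opening: 0.003
grasp_force: 0.0
```

>>> {"api": "step_arm", "payload": {
  "moves": [
    [[0,0,0],[0,0,0.2],-1],
    [[0,0,0],[0,0,0.4],-1],
    [[0,0,0],[0,0,0.55],-1],
    [[0,0,0],[0,0,0.7],-1],
    [[0,0,0],[0,0,0.8],-1],
    [[0,0,0],[0,0,0.8],-1],
    [[0,0,0],[0,0,0.8],-1],
    [[0,0,0],[0,0,0.8],-1]
  ]
}}

```text
clock: 10.9
eef_pos: [447.8, -154.0, 120.9]
tcp_rot: [3.142, 0.002, 2.78]
contact_force: [-0.4, -0.2, 0.5]
opening: 0.006
grasp_force: 0.0
```

```bash
python3 - <<'E'
from h import *
s=telemetry.sense(); print(s["clock"],s["eef_pos"],s["tcp_rot"])
print(tool((446.5,-153.5,69)).round(3))
im=imaging.grab_frame("wrist")
cv2.imwrite("pics/w3.png",im[:,:,::-1])
E
```

```text
10.9 [ 447.8210627  -154.00037021  120.8762785 ] [3.14153864e+00 1.65546139e-03 2.77984561e+00]
[ 0.007 -0.     0.259]
```

View pics/w3.png

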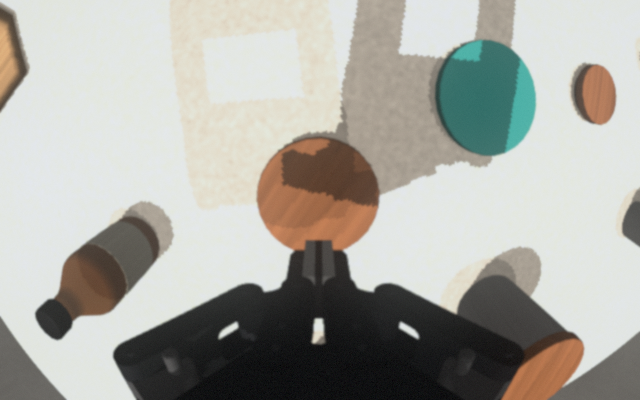

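The wooden lid spans columns 257–379, centred at 318, directly in line with the fingertips at 319. I'll go down the last 51 mm and hold.

>>> {"api": "step_arm", "payload": {
  "moves": [
    [[0,0,0],[0,0,0.1],-1],
    [[0,0,0],[0,0,0.18],-1],
    [[0,0,0],[0,0,0.25],-1],
    [[0,0,0],[0,0,0.25],-1],
    [[0,0,0],[0,0,0.25],-1],
    [[0,0,0],[0,0,0.25],-1],
    [[0,0,0],[0,0,0.25],-1],
    [[0,0,0],[0,0,0.25],-1]
  ]
}}

```text
clock: 11.75
eef_pos: [446.9, -153.7, 70.6]
tcp_rot: [3.142, 0.001, 2.78]
contact_force: [0.6, -0.7, -0.4]
opening: 0.006
grasp_force: 0.0
```

>>> {"api": "step_arm", "payload": {
  "moves": [
    [[0,0,0],[0,0,0],-1],
    [[0,0,0],[0,0,0],-1],
    [[0,0,0],[0,0,0],-1],
    [[0,0,0],[0,0,0],-1],
    [[0,0,0],[0,0,0],-1],
    [[0,0,0],[0,0,0],-1],
    [[0,0,0],[0,0,0],-1],
    [[0,0,0],[0,0,0],-1]
  ]
}}

```text
clock: 12.55
eef_pos: [446.5, -153.6, 70.0]
tcp_rot: [3.142, -0.0, 2.78]
contact_force: [-0.6, 0.2, 0.6]
opening: -0.001
grasp_force: 0.0
```

>>> {"api": "step_arm", "payload": {
  "moves": [
    [[0,0,0],[0,0,0],-1],
    [[0,0,0],[0,0,0],-1],
    [[0,0,0],[0,0,0],-1],
    [[0,0,0],[0,0,0],-1],
    [[0,0,0],[0,0,0],-1],
    [[0,0,0],[0,0,0],-1],
    [[0,0,0],[0,0,0],-1],
    [[0,0,0],[0,0,0],-1]
  ]
}}

```text
clock: 13.35
eef_pos: [446.5, -153.6, 70.0]
tcp_rot: [3.142, -0.0, 2.78]
contact_force: [0.8, 0.4, -0.4]
opening: -0.001
grasp_force: 0.0
```

>>> {"api": "step_arm", "payload": {
  "moves": [
    [[0,0,0],[0,0,0],-1],
    [[0,0,0],[0,0,0],-1],
    [[0,0,0],[0,0,0],-1],
    [[0,0,0],[0,0,0],-1],
    [[0,0,0],[0,0,0],-1],
    [[0,0,0],[0,0,0],-1],
    [[0,0,0],[0,0,0],-1],
    [[0,0,0],[0,0,0],-1]
  ]
}}

```text
clock: 14.15
eef_pos: [446.5, -153.6, 70.0]
tcp_rot: [-3.142, 0.0, 2.78]
contact_force: [0.6, 0.2, -1.0]
opening: 0.001
grasp_force: 0.0
```

>>> {"api": "step_arm", "payload": {
  "moves": [
    [[0,0,0],[0,0,0],-1],
    [[0,0,0],[0,0,0],-1],
    [[0,0,0],[0,0,0],-1],
    [[0,0,0],[0,0,0],-1],
    [[0,0,0],[0,0,0],-1]
  ]
}}

```text
clock: 14.65
eef_pos: [446.5, -153.6, 70.0]
tcp_rot: [-3.142, -0.0, 2.78]
contact_force: [-0.3, -0.3, -0.5]
opening: -0.002
grasp_force: 0.0
```

```bash
python3 -c "
from rig import r
print(r.sign_off())"
```

```text
the job is handed in; nothing more can be done
None
```

I pointed at the open canister's mouth, then at the large wooden lid that fits it, holding over two seconds at each with the fingertips about 31 mm above, and handed the job in at about 15 s still pointing at the lid, with no contact sensed.

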